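# Post a jewellery box through the deposit-box flap

### The arm

A 6-joint arm with a two-finger parallel gripper is mounted at the origin on the work surface. World frame = base frame: x ahead of the robot, y to its left, z up, the work surface at z = 0. Lengths are in m, angles in degrees, forces in N, time in s.
With the tool pointing down it reaches from about 0.325 to 0.85 m from the base axis. Payload 15.5 kg.
Tool frame: the origin (TCP) lies between the finger pads; the fingertips stand 14 mm ahead of it and the grasp point (between the pads) lies 5 mm behind it; z points along the fingers, x is the direction in which the jaws open and shut, and the axes are right-handed (so a half turn about z gives the same grasp; the last joint's range is limited). The gripper opens to 91 mm and grips with 3 to 60 N. Pads are 32 mm wide; open, the fingers measure 118 mm over their backs; the gripper's body (76 mm by 178 mm) begins 60 mm behind the grasp point.
Start: joints at [-74.399, 28.281, 77.091, -0, 74.628, -5.472], TCP at [0.225, -0.583, 0.228] pointing down, gripper open.
Joint ranges: [-166.48, 166.48], [-47.26, 123.95], [12.59, 153.08], [-70.14, 250.14], [6.76, 159.57], [-176.63, 176.63]. Speed limits (degrees/s): [108.29, 108.29, 147.25, 172.46, 172.46, 172.46].

### API

Orientations are given as a 3x3 rotation matrix whose columns are the frame's x, y, z axes.
In Python, from rig import state, get_image, hand_in gives the robot as it stands.
- The arm moves only by the tool apply_moves, never from a script. Its argument "rows" is a list of rows, each a list of 7 numbers: the shift along the world's x, y, z in units of 25 mm (1.0 is 25 mm), then the turn, a rotation vector about the world's x, y, z in degrees, then the closure, from -1 (fully open) to 1 (shut), so that 0 is half open. A call has exactly 5 rows; each row is the pose to reach, as a shift and turn from the pose measured when the call began; what a row does not reach only later rows make up. A row lasts 1/12 s, in which the tool goes at most 41.7 mm and 7.16 degrees, less where a joint would pass 70% of its speed; a pose out of reach is approached as far as the arm can. A call with a gripper value outside its range is refused whole. The fingers move at their own pace and stop on an object; "grip_force" is the grip in N (left out, the last holds). Time passes only in rows, so rows that repeat a pose let the fingers close, or fill a call up. It gives the time, the measured TCP pose, the force and the opening at its end, in the units of the state.
- state(): the state, without advancing time (a new reading comes with each control period).
- get_image(name): name is "side" or "top" or "wrist"; returns a dict with "img" (420x560x3 uint8, red, green, blue), "range_z" (420x560 float32, m along the optical axis (not along the pixel's ray), 0 where there is no reading), "fovy" (degrees; the focal length in pixels is half the picture's height over the tangent of half this angle, whatever the lens; pixels are square), "cx", "cy" (the principal point, pixels), "cam_to_world" (4x4, takes a point from camera to world coordinates); the wrist camera has in their place "mount" (4x4, takes a point from camera to tool coordinates, whose origin is the TCP and whose axes are the tool frame's). Camera axes: x right, y down, z forward; pixel columns grow to the right and rows downward; lengths in m; the calibration is good to about 2 mm. A picture is of the moment at which its call begins: read the wrist's pose just before it.
- hand_in(): hands the job in, once; it reports no verdict.
The state is a dict: "clock": time; "joint_pos": joint angles; "dq": joint speeds; "tau": joint torques, N m; "eef_pos": TCP position; "ee_rot": TCP orientation; "ft_force": force on the tool from outside, world axes, zero at the start; "wrist_torque": the same for the moment, N m; "gripper_width": opening from 0.0 (shut) to 1.0 (fully open).
Only numpy, scipy, OpenCV 4.12 (cv2) and the standard library are available. Lean on these libraries where they do the work, as an engineer would, in place of code of your own. Each camera call takes 0.05 s, during which the arm holds its last target.

### The job

Post the flat cardboard jewellery box into the counter deposit box: with your fingertips slide it along the feed shelf to the mouth, push it in under the hanging flap until it drops down the slide inside, then draw your fingers back out so that the flap swings shut. Slide it only, do not pick it up. Leave the small ring box on the shelf, and the mug and the dish on the counter, where they are.

Things in the scene. Friction and masses are not known exactly. Their poses are not given: they have to be found in the camera images.
- jewel_box: the box to post: flat closed cardboard gift box with a lid, 80 mm (its x) x 60 mm (its y) x 28 mm high, about 0.12 kg. Its origin is the centre of its underside, z up. It starts on the feed shelf to one side of the mouth (left or right), its 80 mm length roughly pointing at the front wall of the deposit box, too far aside to go straight in; slides with ordinary friction
- jewel_box_center (a point): centre of the jewellery box, half-way up (14 mm above its underside)
- mouth (a point): middle of the mouth's bottom edge, on the shelf's surface, in the outer plane of the front wall. Axes: x straight into the deposit box (the way to push), y left along the front wall, z up. The mouth is 120 mm wide and 62 mm high above the shelf, central in the front wall, which is 4 mm thick and ends 14 mm above the mouth at a flat hood
- deposit: deposit box, grey sheet steel, fixed to the counter, 320 mm wide, 250 mm deep, 176 mm high; origin on the counter below the mouth, axes as the mouth's. Closed; top and back have clear panes. Level steel feed shelf in front: 100 mm above the counter, reaching 175 mm out from the front wall (x = 0 to -175 mm), 320 mm wide, an 8 mm high lip along its left and right edges only
- sill (a point): middle of the shelf's inner edge: the shelf goes on level 20 mm inside the mouth to this edge; beyond it a 53 degree steel slide drops 100 mm to the closed floor of the deposit box. A box tips in and slides down by itself once well over half its length is past this edge; pushing its rear end up to or just inside the mouth is enough
- flap (a joint): flap that covers the mouth from inside: aluminium plate 116 mm wide, 58 mm long, hinged along its top edge 10 mm behind the face of the front wall, 63 mm above the shelf. Radians: 0 = shut (hanging), grows as its lower edge is pushed inwards, up to 1.35. It opens inwards only, under 1 N at the box's height opens it, it rests on whatever is under it, and its own weight swings it shut in about a second
- ring_box: bystander: small closed cardboard ring box, 50 x 50 mm, 44 mm high, standing on the feed shelf on the other side of the mouth. Origin: centre of its underside
- mug: bystander: white mug, 82 mm across, 95 mm high, with a handle, on the counter beside the deposit box. Origin: centre of its underside
- dish: bystander: round steel dish heaped with beads, 150 mm across, about 40 mm high, on the counter beside the deposit box. Origin: centre of its underside
Not all that is in view belongs to the job. What is shaped like the jewel_box but green or turquoise is not meant.

How it is judged (in metres and radians):
On the way:
1. the jewellery box, still on the shelf, holds the flap open (value of joint flap above 0.3 rad and x of jewel_box_center in the frame of mouth between -0.05 and 0.04 m and y of jewel_box_center in the frame of mouth between -0.06 and 0.06 m and z of jewel_box_center in the frame of mouth above 0 m), for 0.1 s.
At the end, for the whole second after the job is handed in: The jewellery box lies at rest inside the deposit box, its centre more than 40 mm behind the front wall and at least 30 mm below the level of the shelf; the flap is shut (under 0.06 rad); ring box, mug and dish are within 20 mm of where they started (x of jewel_box_center in the frame of mouth between 0.04 and 0.25 m and y of jewel_box_center in the frame of mouth between -0.16 and 0.16 m and z of jewel_box_center in the frame of mouth below -0.03 m and value of joint flap below 0.06 rad and linear speed of jewel_box below 0.02 m/s and distance of each of ring_box, mug, dish from where it was at the start of the episode below 0.02 m); the robot touches nothing.
It fails at once if the jewellery box is lifted more than 15 mm off the shelf (z of jewel_box_center in the frame of mouth above 0.029 m).
It fails at once if the ring box is pushed or lifted away by more than 20 mm (distance of ring_box from where it was at the start of the episode above 0.02 m).
It fails at once if the mug is pushed or lifted away by more than 20 mm (distance of mug from where it was at the start of the episode above 0.02 m).
It fails at once if the dish is pushed or lifted away by more than 20 mm (distance of dish from where it was at the start of the episode above 0.02 m).
It also fails if it takes over 51 s, if anything falls off the work surface, if the arm or the gripper's body presses on something with over 40 N, if the wrist force passes 120 N, or if a joint passes its speed limit or range.

## Working session

There is one attempt and no reset: what is moved stays moved. The work goes in short steps, Python scripts to look and compute and a tool call to move; the robot and the scene stay as the last step left them, time stands still between calls to the robot, and variables do not carry over. Pictures are saved under pics/ and viewed, and the job is handed in when it is done.

Besides the shell and the picture viewer there is one more tool, called after "Call:" as name(argument=value, ...), one argument or row to a line, values as JSON. apply_moves: Moves the arm, as the interface text tells. Its arguments: {"type":"object","properties":{"rows":{"type":"array","items":{"type":"array","items":{"type":"number"}}},"grip_force":{"type":"number"}},"required":["rows"]}

```bash
ls; mkdir -p pics; python3 - <<'E'
from rig import state,get_image
import cv2,numpy as np
print(state())
for n in ["side","top","wrist"]:
    g=get_image(n); cv2.imwrite(f"pics/{n}0.png",g["img"][:,:,::-1]); print(n,g["fovy"],g["cx"],g["cy"],g.get("cam_to_world",g.get("mount")))
    np.save(f"pics/{n}0.npy",g["range_z"])
E
```

```text
pics
{'clock': 0.0, 'joint_pos': array([-7.43972161e+01,  2.83151818e+01,  7.71276148e+01,  5.44880260e-04,
        7.46286121e+01, -5.47209935e+00]), 'dq': array([ 0.00528166, -0.03536392, -0.01923609, -0.01727809,  0.02149164,
        0.0308048 ]), 'tau': array([ 1.13905993e-03, -8.78828430e+01, -3.81846929e+01,  7.08409399e-02,
        5.33491548e-02, -1.48679089e-05]), 'eef_pos': array([ 0.22464502, -0.58283677,  0.22733217]), 'ee_rot': array([[ 3.59585234e-01, -9.33112187e-01, -3.26385704e-04],
       [-9.33111420e-01, -3.59585359e-01,  1.20285556e-03],
       [-1.23976270e-03, -1.27974869e-04, -9.99999223e-01]]), 'ft_force': array([-0.3110089 ,  0.20386387,  0.2658111 ]), 'wrist_torque': array([-0.01031856,  0.00147563,  0.03990039]), 'gripper_width': 1.0026215550232982}
side 45.67692822649654 282.5505088715555 206.36997139945137 [[-0.99575242 -0.06413371  0.06606047  0.48285077]
 [-0.09186256  0.74031836 -0.66595045  0.89107734]
 [-0.0061959  -0.66919025 -0.74306528  1.0548275 ]
 [ 0.          0.          0.          1.        ]]
top 44.26728002986899 270.4150704663499 210.6755755128373 [[-0.01578229 -0.99049967  0.13660644  0.42351375]
 [-0.99964802  0.0185446   0.01897189  0.03378958]
 [-0.02132496 -0.13625894 -0.99044371  1.22878363]
 [ 0.          0.          0.          1.        ]]
wrist 61.47984978570062 275.1263317939277 215.94149454165225 [[ 9.99999427e-01  1.43244408e-04  1.06101762e-03 -1.97139150e-04]
 [-4.31788605e-04  9.60799889e-01  2.77242470e-01 -7.73777718e-02]
 [-9.79712178e-04 -2.77242769e-01  9.60799400e-01 -1.56337089e-01]
 [ 0.00000000e+00  0.00000000e+00  0.00000000e+00  1.00000000e+00]]
```

View pics/top0.png

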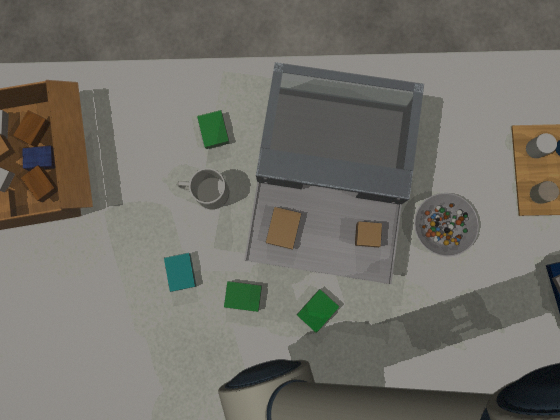

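View pics/side0.png

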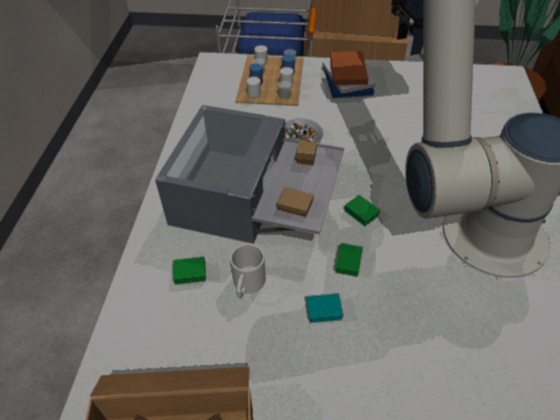

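View pics/wrist0.png

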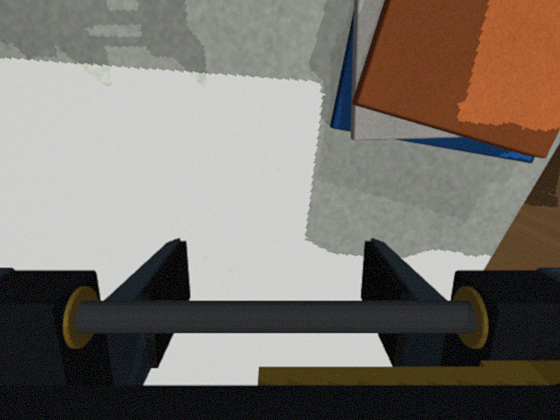

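```bash
cat > h.py <<'E'
import numpy as np,cv2
from rig import state,get_image
def cloud(g,T=None):
    T=g["cam_to_world"] if T is None else T
    H,W=g["range_z"].shape; f=H/2/np.tan(np.radians(g["fovy"]/2))
    u,v=np.meshgrid(np.arange(W),np.arange(H)); z=g["range_z"]
    P=np.stack([(u-g["cx"])/f*z,(v-g["cy"])/f*z,z,np.ones_like(z)],-1)
    Q=P@T.T; Q[z==0]=np.nan
    return Q[...,:3]
def ray(g,uv,h,T=None):
    T=g["cam_to_world"] if T is None else T
    uv=np.atleast_2d(np.asarray(uv,float)); f=420/2/np.tan(np.radians(g["fovy"]/2))
    d=np.c_[(uv[:,0]-g["cx"])/f,(uv[:,1]-g["cy"])/f,np.ones(len(uv))]@T[:3,:3].T
    o=T[:3,3]; return o+d*((h-o[2])/d[:,2])[:,None]
def brown(img):
    hsv=cv2.cvtColor(img,cv2.COLOR_RGB2HSV)
    return cv2.inRange(hsv,(5,60,60),(22,255,255))
E
python3 - <<'E'
from h import *
for n,roi in [("top",(240,180,420,285)),("side",(255,130,350,240))]:
    g=get_image(n); m=brown(g["img"]); k=np.zeros_like(m); k[roi[1]:roi[3],roi[0]:roi[2]]=1; m=m*k
    C=cloud(g)
    cs,_=cv2.findContours(m,0,1)
    for c in cs:
        if cv2.contourArea(c)<100: continue
        mm=np.zeros_like(m); cv2.drawContours(mm,[c],-1,1,-1); mm=cv2.erode(mm,np.ones((3,3)))
        z=C[mm>0][:,2]; h=np.nanmax(np.nanpercentile(z,80))
        top=mm.astype(bool)&(C[...,2]>h-.006)
        P=C[top]; 
        r=cv2.minAreaRect((P[:,:2]*1000).astype(np.float32))
        print(n,cv2.boundingRect(c),"h",np.nanpercentile(z,[5,50,95]),"rect mm",r,"mean",P.mean(0))
        if n=="top":
            q=ray(g,c[:,0,:],h); print("  contour rect",cv2.minAreaRect((q[:,:2]*1000).astype(np.float32)))
    if n=="top":
        # shelf pts
        R=C[190:275,250:400].reshape(-1,3); s=R[(abs(R[:,2]-.1)<.012)]
        print("shelf z",np.nanmedian(s[:,2])); 
        r=cv2.minAreaRect((s[:,:2]*1000).astype(np.float32)); print("shelf rect",r,cv2.boxPoints(r))
        al=C[40:290,230:440].reshape(-1,3); t=al[(al[:,2]>.165)&(al[:,2]<.19)]
        r=cv2.minAreaRect((t[:,:2]*1000).astype(np.float32)); print("hood rect",r,cv2.boxPoints(r),np.median(t[:,2]))
        cv2.imwrite("pics/topzoom.png",cv2.resize(g["img"][40:290,230:440,::-1],None,fx=2.4*1.0,fy=2.4*1.0,interpolation=cv2.INTER_CUBIC))
E
```

```text
top (355, 221, 27, 26) h [0.1410064  0.14452557 0.14765123] rect mm ((520.1416015625, -150.86929321289062), (47.665828704833984, 46.96308135986328), 83.4874038696289) mean [ 0.51995695 -0.15033638  0.1444864 ]
  contour rect ((520.0799560546875, -149.3988494873047), (53.30659103393555, 51.1232795715332), 84.13188171386719)
top (266, 207, 35, 42) h [0.12505724 0.12827511 0.13186538] rect mm ((538.4337768554688, 28.197784423828125), (54.313472747802734, 75.60218811035156), 75.3047866821289) mean [0.53836257 0.02819835 0.12845144]
  contour rect ((538.3087768554688, 28.110347747802734), (59.38037109375, 80.32015228271484), 75.13580322265625)
shelf z 0.10039695772377533
shelf rect ((534.9487915039062, -59.39469909667969), (321.2301025390625, 186.7185516357422), 81.32606506347656) [[ 418.43475 -204.09311]
 [ 603.01776 -232.25235]
 [ 651.4628    85.30371]
 [ 466.87982  113.46295]]
hood rect ((738.83935546875, -95.52273559570312), (320.9801940917969, 253.9883270263672), 79.78496551513672) [[ 585.39636  -230.94739 ]
 [ 835.35876  -275.99045 ]
 [ 892.28235    39.901917]
 [ 642.31995    84.94498 ]] 0.17600757369229048
side (277, 187, 36, 29) h [0.11961972 0.12764781 0.1308153 ] rect mm ((536.0367431640625, 34.037933349609375), (61.52363204956055, 75.66746520996094), 75.29279327392578) mean [0.53612959 0.03498288 0.12796567]
side (296, 130, 21, 31) h [0.03421893 0.14286179 0.14683335] rect mm ((517.5396728515625, -147.04928588867188), (51.94453430175781, 44.65801239013672), 81.33592987060547) mean [ 0.51832733 -0.14522472  0.14402368]
```

View pics/topzoom.png

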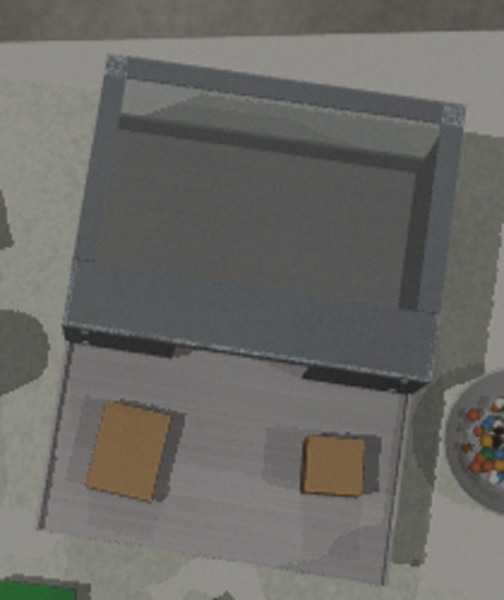

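Call:
apply_moves(
  rows=[
    [1.6,3.4,0,0,0,-6,0.12],
    [3.2,6.8,0,0,0,-12,0.12],
    [4.8,10.2,0,0,0,-18,0.12],
    [6.4,13.6,0,0,0,-24,0.12],
    [6.6,14.1,0,0,0,-31,0.12],
  ],
)

```text
clock: 0.67
eef_pos: [0.3125, -0.3951, 0.2276]
ee_rot: [[-0.169, -0.986, 0.0], [-0.986, 0.169, 0.001], [-0.001, 0.0, -1.0]]
ft_force: [1.3, -0.6, -0.4]
gripper_width: 0.665
```

Call:
apply_moves(
  rows=[
    [1.6,3.4,0,0,0,0,0.12],
    [3.2,6.8,0,0,0,0,0.12],
    [4.8,10.2,0,0,0,0,0.12],
    [6.4,13.6,0,0,0,0,0.12],
    [7.9,17.0,0,0,0,0,0.12],
  ],
)

```text
clock: 1.08
eef_pos: [0.4005, -0.2066, 0.2279]
ee_rot: [[-0.17, -0.986, 0.001], [-0.986, 0.17, 0.001], [-0.001, -0.0, -1.0]]
ft_force: [1.0, -0.9, -0.4]
gripper_width: 0.442
```

Call:
apply_moves(
  rows=[
    [1.6,3.4,0,0,0,0,0.12],
    [3.2,6.8,0,0,0,0,0.12],
    [4.8,10.2,0,0,0,0,0.12],
    [6.1,13.2,0,0,0,0,0.12],
    [6.1,13.2,0,0,0,0,0.12],
  ],
)

```text
clock: 1.5
eef_pos: [0.4882, -0.0173, 0.228]
ee_rot: [[-0.17, -0.986, 0.001], [-0.986, 0.17, 0.0], [-0.001, -0.001, -1.0]]
ft_force: [0.9, -2.1, 0.9]
gripper_width: 0.44
```

Call:
apply_moves(
  rows=[
    [1.0,2.0,0,0,0,0,0.12],
    [1.5,3.3,0,0,0,0,0.12],
    [2.4,5.2,0,0,0,0,0.12],
    [2.4,5.2,0,0,0,0,0.12],
    [2.4,5.2,0,0,0,0,0.12],
  ],
)

```text
clock: 1.92
eef_pos: [0.5496, 0.1166, 0.2277]
ee_rot: [[-0.166, -0.986, 0.002], [-0.986, 0.166, 0.001], [-0.002, -0.001, -1.0]]
ft_force: [-0.3, 0.1, 0.2]
gripper_width: 0.439
```

```bash
python3 - <<'E'
from h import *
s=state(); g=get_image("wrist"); 
T=np.eye(4); T[:3,:3]=s["ee_rot"]; T[:3,3]=s["eef_pos"]; T=T@g["mount"]
cv2.imwrite("pics/w1.png",g["img"][:,:,::-1])
C=cloud(g,T); m=brown(g["img"]); cs,_=cv2.findContours(m,0,1)
for c in cs:
    if cv2.contourArea(c)<800: continue
    mm=np.zeros_like(m); cv2.drawContours(mm,[c],-1,1,-1); P=C[mm>0]; h=np.nanpercentile(P[:,2],70)
    P=P[abs(P[:,2]-h)<.005]
    print(cv2.boundingRect(c),h,cv2.minAreaRect((P[:,:2]*1000).astype(np.float32)))
g=get_image("top"); cv2.imwrite("pics/t1.png",g["img"][:,:,::-1])
E
```

```text
(135, 360, 356, 26) 0.3214796752736313 ((571.2173461914062, 104.44233703613281), (74.8487777709961, 3.1045987606048584), 80.4601058959961)
(343, 160, 99, 109) 0.1278133392861187 ((537.61572265625, 28.34601593017578), (60.491119384765625, 80.1618881225586), 75.5162582397461)
```

View pics/w1.png

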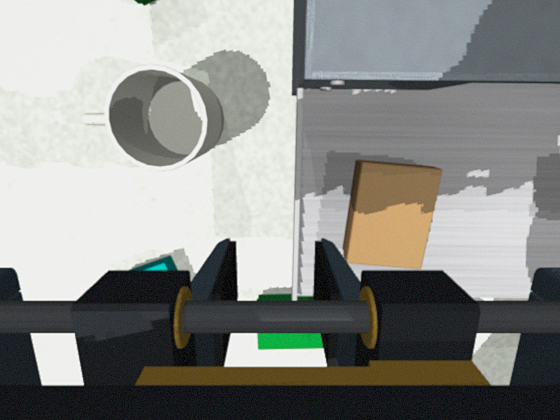

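View pics/t1.png

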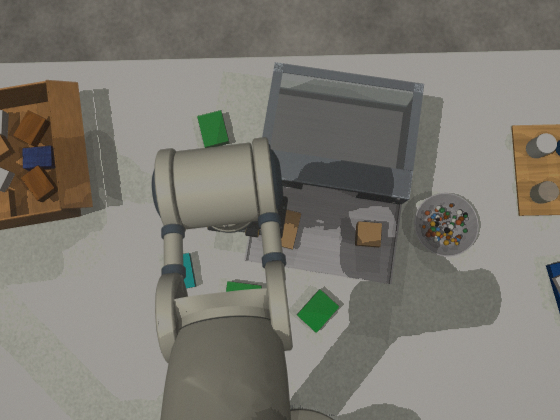

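Call:
apply_moves(
  rows=[
    [0,0,-1,0,0,0,0.12],
    [0,0,-2,0,0,0,0.12],
    [0,0,-3,0,0,0,0.12],
    [0,0,-4,0,0,0,0.12],
    [0,0,-4,0,0,0,0.12],
  ],
)

```text
clock: 2.43
eef_pos: [0.5452, 0.1117, 0.124]
ee_rot: [[-0.169, -0.986, -0.006], [-0.986, 0.169, -0.001], [0.002, 0.006, -1.0]]
ft_force: [-1.6, -0.4, -0.2]
gripper_width: 0.439
```

Call:
apply_moves(
  rows=[
    [0.1,-0.2,0.12,0,0,0,0.12],
    [0.1,-0.5,0.12,0,0,0,0.12],
    [0.1,-0.9,0.12,0,0,0,0.12],
    [0.05,-1.25,0.12,0,0,0,0.12],
    [0,-1.6,0.12,0,0,0,0.12],
  ],
)

```text
clock: 2.85
eef_pos: [0.5458, 0.0706, 0.1281]
ee_rot: [[-0.17, -0.985, -0.004], [-0.985, 0.17, -0.0], [0.001, 0.004, -1.0]]
ft_force: [1.2, 3.5, 3.0]
gripper_width: 0.437
```

Call:
apply_moves(
  rows=[
    [-0.04,-0.24,0,0,0,0,0.12],
    [-0.08,-0.48,0,0,0,0,0.12],
    [-0.12,-0.72,0,0,0,0,0.12],
    [-0.16,-0.96,0,0,0,0,0.12],
    [-0.2,-1.2,0,0,0,0,0.12],
  ],
)

```text
clock: 3.27
eef_pos: [0.5408, 0.0402, 0.1283]
ee_rot: [[-0.17, -0.985, -0.004], [-0.985, 0.17, -0.0], [0.001, 0.004, -1.0]]
ft_force: [0.8, 2.3, 3.1]
gripper_width: 0.437
```

```bash
cat > w.py <<'E'
from h import *
import sys
M=np.array([.615,-.073]); ex=np.array([.9857,-.1685]); ey=np.array([.1685,.9857])
def look(name):
    s=state(); g=get_image("wrist")
    T=np.eye(4); T[:3,:3]=s["ee_rot"]; T[:3,3]=s["eef_pos"]; T=T@g["mount"]
    cv2.imwrite(f"pics/{name}.png",g["img"][:,:,::-1])
    d=s["eef_pos"][:2]-M; print("tcp mouth",d@ex,d@ey,s["eef_pos"][2],"F",s["ft_force"])
    C=cloud(g,T); m=brown(g["img"]); cs,_=cv2.findContours(m,0,1)
    for c in cs:
        if cv2.contourArea(c)<500: continue
        mm=np.zeros_like(m); cv2.drawContours(mm,[c],-1,1,-1); P=C[mm>0]; h=np.nanpercentile(P[:,2],70)
        P=P[abs(P[:,2]-h)<.005]; r=cv2.minAreaRect((P[:,:2]*1000).astype(np.float32)); d=np.array(r[0])/1000-M
        print(cv2.boundingRect(c),"h %.3f"%h,"mouth",d@ex,d@ey,r)
look(sys.argv[1])
E
python3 w.py w2
```

```text
tcp mouth -0.09218436672294668 0.09906323336105101 0.12828975406264695 F [0.75176373 2.30234389 3.13169173]
(135, 360, 356, 26) h 0.222 mouth -0.06830614699707029 0.09191320483398437 ((563.1578369140625, 29.1087646484375), (76.51012420654297, 5.222281455993652), 82.29890441894531)
(360, 286, 18, 63) h 0.212 mouth -0.06336176721649167 0.07566756323089599 ((565.2941284179688, 12.262252807617188), (1.9629607200622559, 15.750092506408691), 81.26895141601562)
(174, 286, 18, 63) h 0.212 mouth -0.06285387207794192 0.12142697924957276 ((573.5052490234375, 57.28187561035156), (1.7833975553512573, 15.18339729309082), 78.34794616699219)
(334, 188, 137, 96) h 0.128 mouth -0.07128423627662657 0.038962185091018675 ((551.300048828125, -22.583415985107422), (60.570499420166016, 43.400394439697266), 79.17323303222656)
```

View pics/w2.png

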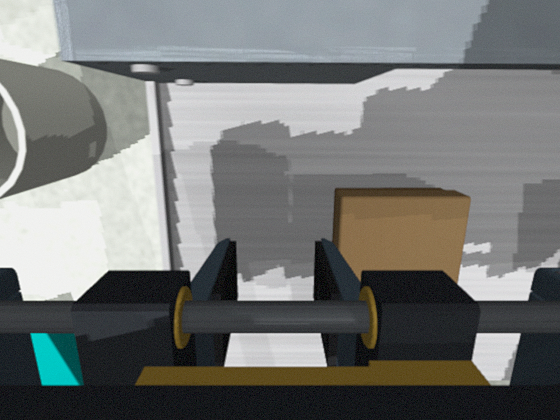

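Call:
apply_moves(
  rows=[
    [-0.04,-0.24,0,0,0,0,0.12],
    [-0.08,-0.48,0,0,0,0,0.12],
    [-0.12,-0.72,0,0,0,0,0.12],
    [-0.16,-0.98,0,0,0,0,0.12],
    [-0.21,-1.24,0,0,0,0,0.12],
  ],
)

```text
clock: 3.73
eef_pos: [0.5353, 0.0076, 0.1281]
ee_rot: [[-0.17, -0.985, -0.004], [-0.985, 0.17, -0.001], [0.001, 0.004, -1.0]]
ft_force: [0.9, 1.2, 0.9]
gripper_width: 0.439
```

```bash
python3 w.py w3
```

```text
tcp mouth -0.09219721840802876 0.06605052680274362 0.12813380296186444 F [0.90321017 1.23821047 0.88711417]
(135, 360, 355, 26) h 0.222 mouth -0.0679944203765869 0.05784471942443847 ((557.7245483398438, -4.525177001953125), (74.73490905761719, 4.055969715118408), 80.38077545166016)
(359, 286, 19, 63) h 0.212 mouth -0.06309319034938815 0.04263897520427703 ((559.9935302734375, -20.339387893676758), (1.7914811372756958, 15.837800979614258), 81.24561309814453)
(173, 286, 19, 63) h 0.212 mouth -0.06263697991638177 0.08845949705505372 ((568.1640014648438, 24.749176025390625), (1.7123970985412598, 15.130936622619629), 79.78731536865234)
(531, 199, 29, 68) h 0.126 mouth -0.07296359073562625 -0.06816514980697634 ((531.5936889648438, -127.89620208740234), (3.3129801750183105, 30.861515045166016), 82.4085464477539)
(333, 188, 138, 96) h 0.128 mouth -0.07156049551048276 0.005743781266403196 ((545.430419921875, -55.28035354614258), (60.915809631347656, 43.68048858642578), 79.21533203125)
```

View pics/w3.png

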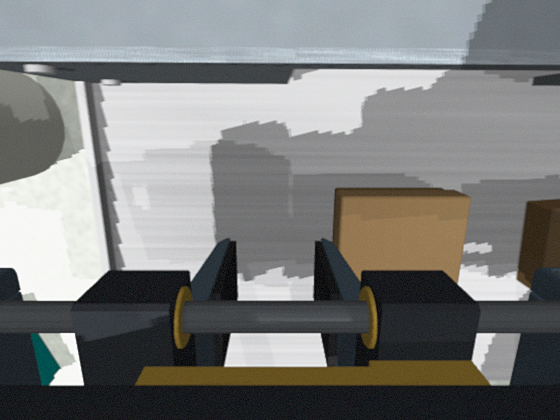

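Call:
apply_moves(
  rows=[
    [0.07,0.4,0,0,0,0,0.12],
    [-0.3,0.5,0,0,0,0,0.12],
    [-1.3,0.65,0,0,0,0,0.12],
    [-2.3,0.8,0,0,0,0,0.12],
    [-3.1,0.94,0,0,0,0,0.12],
  ],
)

```text
clock: 4.2
eef_pos: [0.455, 0.031, 0.1279]
ee_rot: [[-0.17, -0.986, -0.006], [-0.986, 0.17, -0.001], [0.002, 0.006, -1.0]]
ft_force: [0.0, -0.1, -0.9]
gripper_width: 0.439
```

Call:
apply_moves(
  rows=[
    [-0.2,0,0,0,0,0,0.12],
    [-0.3,-0.6,0,0,0,0,0.12],
    [-0.4,-1.5,0,0,0,0,0.12],
    [-0.5,-2.4,0,0,0,0,0.12],
    [-0.5,-2.8,0,0,0,0,0.12],
  ],
)

```text
clock: 4.62
eef_pos: [0.4425, -0.0404, 0.128]
ee_rot: [[-0.169, -0.986, -0.005], [-0.986, 0.169, -0.001], [0.002, 0.005, -1.0]]
ft_force: [0.8, 0.4, 0.2]
gripper_width: 0.437
```

```bash
python3 w.py w4
```

```text
tcp mouth -0.17555582152278623 0.0030331191947500498 0.12800650989328113 F [0.7788852  0.35857517 0.22817778]
(135, 360, 355, 26) h 0.222 mouth -0.1512712002555847 -0.005034098758697509 ((465.0432434082031, -52.47284698486328), (74.99183654785156, 3.8595194816589355), 80.08094787597656)
(359, 286, 19, 63) h 0.212 mouth -0.14689373153686525 -0.02023617719116211 ((466.79656982421875, -68.1951904296875), (1.7584909200668335, 16.037494659423828), 80.64762115478516)
(173, 286, 20, 63) h 0.212 mouth -0.14597949228000642 0.02554737731037139 ((475.41229248046875, -23.220243453979492), (1.6992573738098145, 14.794479370117188), 79.93370819091797)
(427, 0, 133, 139) h 0.144 mouth -0.08221147927856444 -0.0870243380432129 ((519.3002319335938, -144.927490234375), (38.618160247802734, 49.184085845947266), 84.63717651367188)
(197, 0, 151, 188) h 0.128 mouth -0.09247919428405758 0.003868539254760745 ((524.4948120117188, -53.603973388671875), (59.47108459472656, 75.42140197753906), 80.36009979248047)
```

View pics/w4.png

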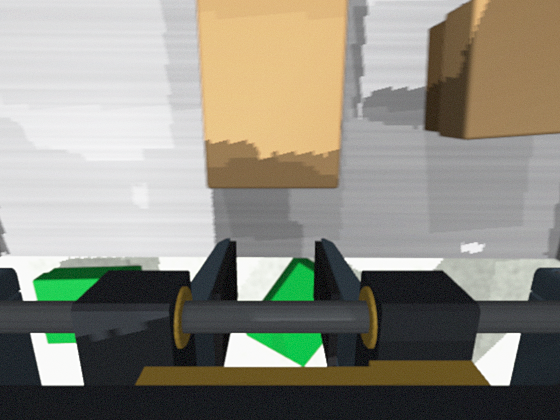

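Call:
apply_moves(
  rows=[
    [0.4,-0.07,0,0,0,0,0.12],
    [0.75,-0.13,0,0,0,0,0.12],
    [1.0,-0.17,0,0,0,0,0.12],
    [1.25,-0.21,0,0,0,0,0.12],
    [1.5,-0.26,0,0,0,0,0.12],
  ],
)

```text
clock: 5.08
eef_pos: [0.481, -0.047, 0.1279]
ee_rot: [[-0.17, -0.985, -0.006], [-0.986, 0.17, -0.001], [0.002, 0.005, -1.0]]
ft_force: [-3.1, 0.9, 1.8]
gripper_width: 0.44
```

Call:
apply_moves(
  rows=[
    [0.3,-0.05,0,0,0,0,0.12],
    [0.6,-0.1,0,0,0,0,0.12],
    [0.9,-0.15,0,0,0,0,0.12],
    [1.2,-0.2,0,0,0,0,0.12],
    [1.5,-0.26,0,0,0,0,0.12],
  ],
)

```text
clock: 5.5
eef_pos: [0.5193, -0.0536, 0.1278]
ee_rot: [[-0.17, -0.986, -0.006], [-0.986, 0.17, -0.001], [0.002, 0.005, -1.0]]
ft_force: [-0.6, 0.3, -1.2]
gripper_width: 0.44
```

```bash
python3 w.py w5
```

```text
tcp mouth -0.09758881525980445 0.0029950108368362377 0.12781236805683202 F [-0.62987249  0.29869001 -1.21590747]
(135, 360, 355, 26) h 0.222 mouth -0.0735161259361267 -0.00416526583328248 ((541.8330688476562, -64.71820831298828), (76.58309173583984, 5.563337802886963), 81.86383819580078)
(359, 286, 19, 63) h 0.212 mouth -0.06842719689331057 -0.020374842877197274 ((544.117919921875, -81.55352783203125), (1.9835585355758667, 15.482170104980469), 82.29960632324219)
(173, 286, 19, 63) h 0.211 mouth -0.06817007372131348 0.025550438784790033 ((552.1098022460938, -36.328155517578125), (1.9127341508865356, 15.059020042419434), 80.80767059326172)
(407, 186, 153, 115) h 0.144 mouth -0.07807005759582523 -0.09340673716735841 ((522.3070068359375, -151.91647338867188), (51.34159469604492, 44.82868957519531), 84.12722778320312)
(199, 66, 144, 182) h 0.128 mouth -0.041598798866271935 0.004424827290344243 ((574.7415161132812, -61.62901306152344), (60.019283294677734, 81.54683685302734), 80.0145263671875)
```

View pics/w5.png

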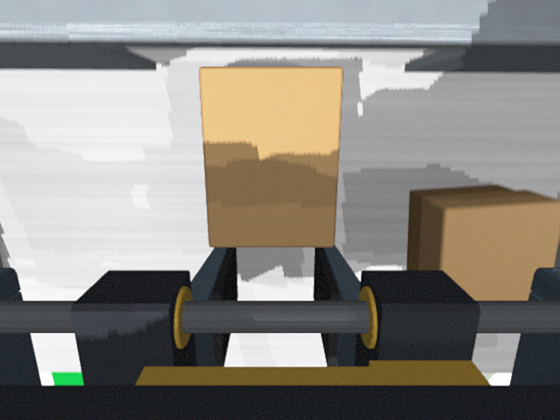

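Call:
apply_moves(
  rows=[
    [0.27,-0.05,0,0,0,0,0.12],
    [0.54,-0.09,0,0,0,0,0.12],
    [0.81,-0.14,0,0,0,0,0.12],
    [1.08,-0.18,0,0,0,0,0.12],
    [1.35,-0.23,0,0,0,0,0.12],
  ],
)

```text
clock: 5.97
eef_pos: [0.5551, -0.0598, 0.1279]
ee_rot: [[-0.17, -0.985, -0.005], [-0.986, 0.17, -0.002], [0.002, 0.004, -1.0]]
ft_force: [-2.0, 0.5, 1.4]
gripper_width: 0.437
```

```bash
python3 w.py w6; python3 -c "
from h import *
g=get_image('side'); cv2.imwrite('pics/s6.png',cv2.resize(g['img'][80:260,140:380,::-1],None,fx=3,fy=3))"
```

```text
tcp mouth -0.061288688456207496 0.002890396272978081 0.12794983446787933 F [-1.99632119  0.52735003  1.36456985]
(135, 333, 386, 53) h 0.221 mouth -0.03568722195281981 -0.005280475990295416 ((578.9332275390625, -72.19166564941406), (75.9228286743164, 6.80539083480835), 80.34407806396484)
(359, 286, 19, 63) h 0.212 mouth -0.032541929549407926 -0.020413060218048094 ((579.4837036132812, -87.63788604736328), (1.733413815498352, 16.292448043823242), 82.2187271118164)
(173, 286, 20, 63) h 0.212 mouth -0.03198531547164916 0.02540836903915405 ((587.7532958984375, -42.565345764160156), (1.991215467453003, 15.162878036499023), 81.55648803710938)
(403, 250, 131, 51) h 0.141 mouth -0.05946623705139155 -0.09805164731140137 ((539.8621826171875, -159.62973022460938), (36.175655364990234, 9.393597602844238), 82.78384399414062)
(205, 171, 133, 77) h 0.128 mouth -0.02707649187774662 0.004268782984924303 ((589.0299072265625, -64.22984313964844), (59.62229919433594, 37.87205123901367), 80.23823547363281)
```

View pics/s6.png

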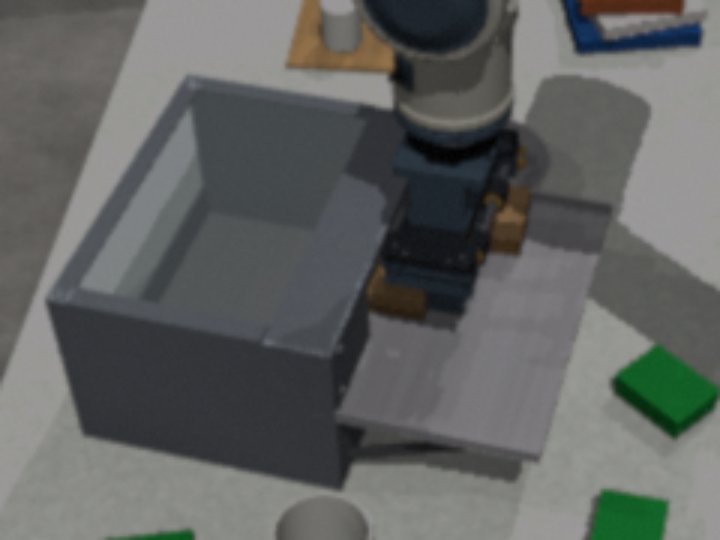

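View pics/w6.png

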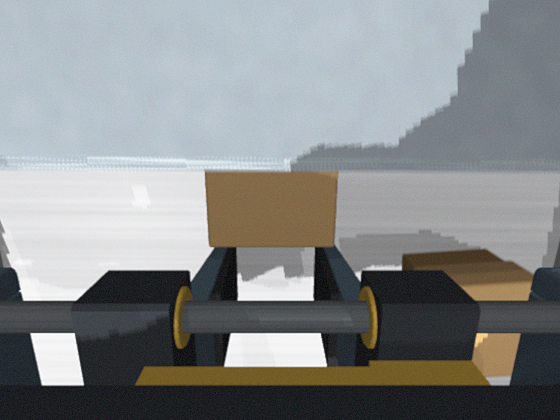

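Call:
apply_moves(
  rows=[
    [0.27,-0.05,0,0,0,0,0.12],
    [0.54,-0.09,0,0,0,0,0.12],
    [0.81,-0.14,0,0,0,0,0.12],
    [1.08,-0.18,0,0,0,0,0.12],
    [1.35,-0.23,0,0,0,0,0.12],
  ],
)

```text
clock: 6.48
eef_pos: [0.5903, -0.0659, 0.128]
ee_rot: [[-0.17, -0.985, -0.003], [-0.985, 0.17, -0.002], [0.002, 0.003, -1.0]]
ft_force: [-2.2, 1.3, 1.5]
gripper_width: 0.439
```

```bash
python3 w.py w7; python3 -c "
from h import *
g=get_image('side'); cv2.imwrite('pics/s7.png',cv2.resize(g['img'][80:260,140:380,::-1],None,fx=3,fy=3))"
```

```text
tcp mouth -0.025533056102871977 0.0028465545155829186 0.12800033792947682 F [-2.15338231  1.31986541  1.49728674]
(135, 333, 384, 53) h 0.221 mouth -0.0014601848106383913 -0.005862023194122317 ((612.5729370117188, -78.53217315673828), (77.75047302246094, 7.269685745239258), 83.41124725341797)
(359, 286, 19, 63) h 0.212 mouth 0.0031186363960266023 -0.0206371447669983 ((614.5966796875, -93.86759185791016), (1.7684988975524902, 15.94251823425293), 81.78886413574219)
(173, 286, 20, 63) h 0.212 mouth 0.0036517279369354307 0.025475109128189084 ((622.89208984375, -48.50442123413086), (1.9120726585388184, 14.914560317993164), 78.82581329345703)
```

View pics/w7.png

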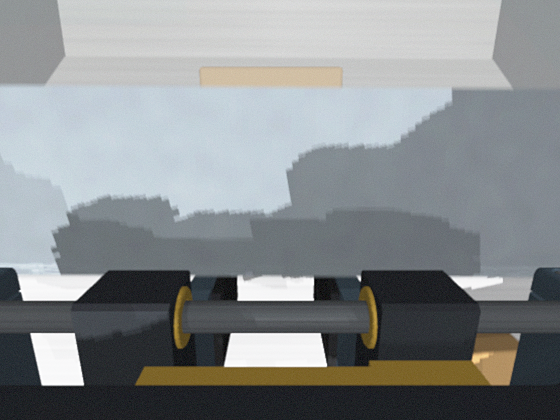

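View pics/s7.png

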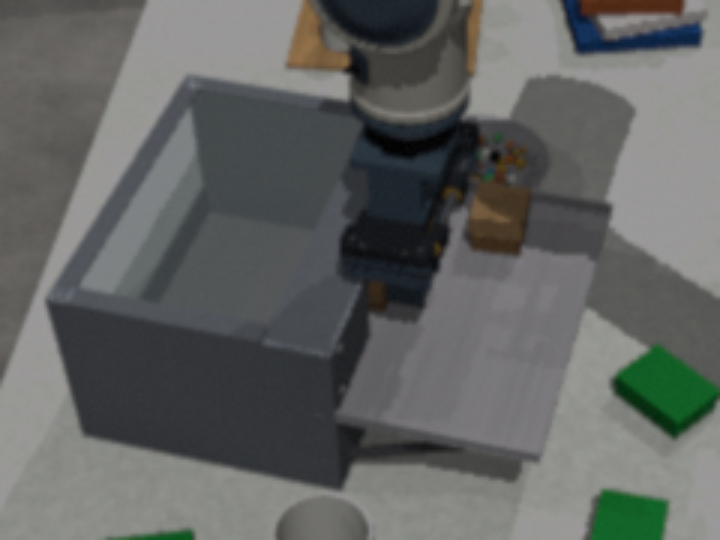

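Call:
apply_moves(
  rows=[
    [0.2,-0.03,0,0,0,0,0.12],
    [0.4,-0.07,0,0,0,0,0.12],
    [0.6,-0.1,0,0,0,0,0.12],
    [0.7,-0.12,0,0,0,0,0.12],
    [0.7,-0.12,0,0,0,0,0.12],
  ],
)

```text
clock: 7.0
eef_pos: [0.5977, -0.0671, 0.1278]
ee_rot: [[-0.17, -0.985, -0.023], [-0.985, 0.17, 0.001], [0.003, 0.023, -1.0]]
ft_force: [-78.0, 11.0, 57.9]
gripper_width: 0.44
```

```bash
python3 w.py w8
```

```text
tcp mouth -0.01804645248271982 0.002899259727825965 0.12775082059410886 F [-78.04938426  11.02291715  57.89438148]
(135, 333, 381, 53) h 0.221 mouth 0.007788176583862316 -0.005627239755249022 ((621.7286376953125, -79.85910034179688), (77.88485717773438, 4.758159637451172), 80.82838439941406)
(359, 286, 19, 63) h 0.211 mouth 0.012195182247924841 -0.02041077218933106 ((623.5816040039062, -95.17385864257812), (1.7977617979049683, 16.27444839477539), 81.9212646484375)
(173, 286, 19, 63) h 0.211 mouth 0.01293327902069098 0.02541141693267823 ((632.0302124023438, -50.13114929199219), (1.827481985092163, 16.33856773376465), 78.97151947021484)
```

View pics/w8.png

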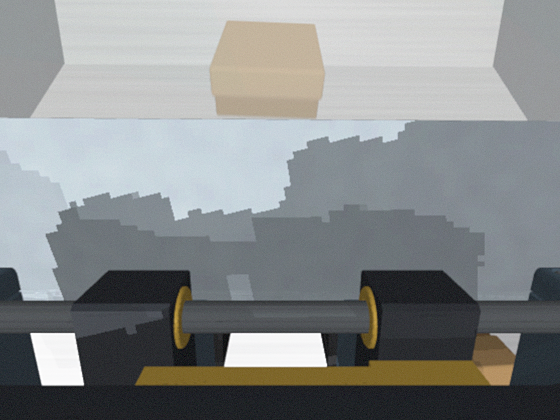

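The force jumped to 78 N because the gripper met the front wall. I'm drawing back at once.

Call:
apply_moves(
  rows=[
    [-0.6,0.1,0,0,0,0,0.12],
    [-1.2,0.2,0,0,0,0,0.12],
    [-1.8,0.3,0,0,0,0,0.12],
    [-2.4,0.4,0,0,0,0,0.12],
    [-3.0,0.5,0,0,0,0,0.12],
  ],
)

```text
clock: 7.47
eef_pos: [0.5224, -0.0546, 0.1279]
ee_rot: [[-0.17, -0.985, -0.022], [-0.985, 0.17, 0.001], [0.003, 0.022, -1.0]]
ft_force: [-0.4, -0.4, -1.1]
gripper_width: 0.442
```

```bash
python3 w.py w9; python3 -c "
from h import *
for n,a in (('side',(80,260,140,380)),('top',(40,290,230,440))):
  g=get_image(n); cv2.imwrite('pics/%s9.png'%n,cv2.resize(g['img'][a[0]:a[1],a[2]:a[3],::-1],None,fx=2.4,fy=2.4))"
```

```text
tcp mouth -0.09441624534980807 0.0025727132597747294 0.12787365588543503 F [-0.37738507 -0.39657004 -1.06333944]
(135, 360, 355, 26) h 0.221 mouth -0.06837955590209965 -0.005624809332275403 ((546.6502685546875, -67.02239990234375), (74.61854553222656, 4.306239604949951), 80.27118682861328)
(359, 286, 19, 63) h 0.211 mouth -0.06432553119812005 -0.020786302713012687 ((548.0916137695312, -82.65023803710938), (1.9444475173950195, 16.76209831237793), 82.0445556640625)
(173, 286, 19, 63) h 0.211 mouth -0.0640980423095703 0.02512289129638672 ((556.0515747070312, -37.43572998046875), (1.881027340888977, 16.10560417175293), 78.12615203857422)
(408, 195, 152, 106) h 0.144 mouth -0.07638318778839108 -0.0932884869125366 ((523.9896850585938, -152.0841522216797), (51.50933837890625, 41.505104064941406), 84.03741455078125)
```

View pics/w9.png

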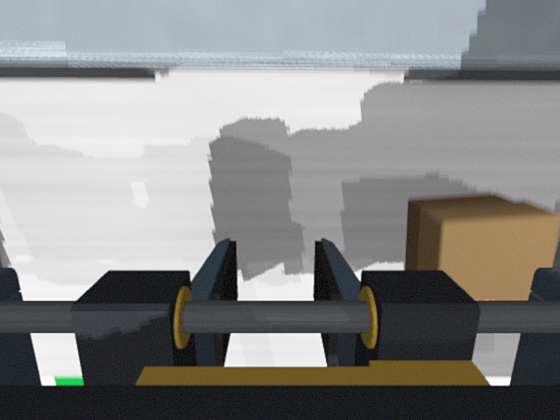

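View pics/side9.png

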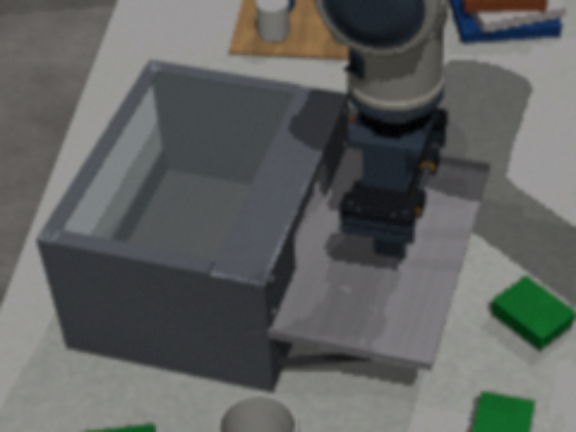

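View pics/top9.png

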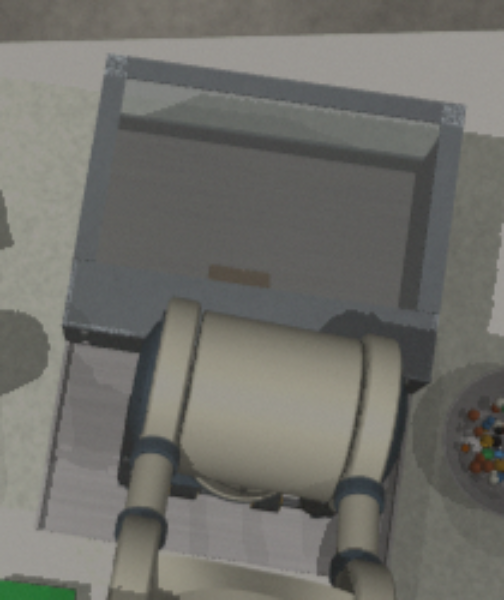

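Call:
apply_moves(
  rows=[
    [-0.6,0.1,0.6,0,0,0,0.12],
    [-1.2,0.2,1.4,0,0,0,0.12],
    [-1.8,0.3,2.2,0,0,0,0.12],
    [-2.4,0.4,3.0,0,0,0,0.12],
    [-2.8,0.5,3.8,0,0,0,0.12],
  ],
)

```text
clock: 8.03
eef_pos: [0.4524, -0.0421, 0.224]
ee_rot: [[-0.17, -0.985, -0.022], [-0.985, 0.17, 0.001], [0.003, 0.022, -1.0]]
ft_force: [0.8, -0.4, -0.6]
gripper_width: 0.437
```

```bash
python3 w.py w10; python3 - <<'E'
from h import *
M=np.array([.615,-.073]); ex=np.array([.9857,-.1685]); ey=np.array([.1685,.9857])
for n,a in (('side',(80,260,140,380)),('top',(40,290,230,440))):
  g=get_image(n); cv2.imwrite('pics/%s10.png'%n,cv2.resize(g['img'][a[0]:a[1],a[2]:a[3],::-1],None,fx=2.4,fy=2.4))
  C=cloud(g)
  hsv=cv2.cvtColor(g["img"],cv2.COLOR_RGB2HSV); m=cv2.inRange(hsv,(5,40,40),(25,255,255))
  d=C[...,:2]-M; x=d@ex; y=d@ey
  k=(m>0)&(x>-.2)&(x<.26)&(abs(y)<.16)
  print(n,k.sum()); 
  for lo,hi in((-.2,0),(0,.26)):
    q=k&(x>lo)&(x<hi)
    if q.any(): print(lo,q.sum(),np.median(x[q]),np.median(y[q]),np.percentile(C[q][:,2],[5,50,95]))
E
```

```text
tcp mouth -0.16552296880076547 0.0030405074523426135 0.22403937385688566 F [ 0.80640417 -0.41641675 -0.60910018]
(135, 360, 355, 26) h 0.317 mouth -0.14035834925003052 -0.003572498244476328 ((476.0463562011719, -52.87096405029297), (77.65425872802734, 6.654721260070801), 83.0855712890625)
(373, 56, 97, 88) h 0.144 mouth -0.08141640311279291 -0.0936796080444336 ((518.9625244140625, -151.62158203125), (50.74324035644531, 49.19078063964844), 84.28182983398438)
side 390
-0.2 390 -0.08196110411612448 -0.06967346119986997 [0.10582061 0.14239092 0.56009153]
top 158
-0.2 24 -0.1363090867202075 -0.04611648976736715 [0.5722251  0.59622316 0.61416555]
0 134 0.06812547675521423 0.014975490806963379 [0.17182619 0.17532055 0.17902295]
```

View pics/w10.png

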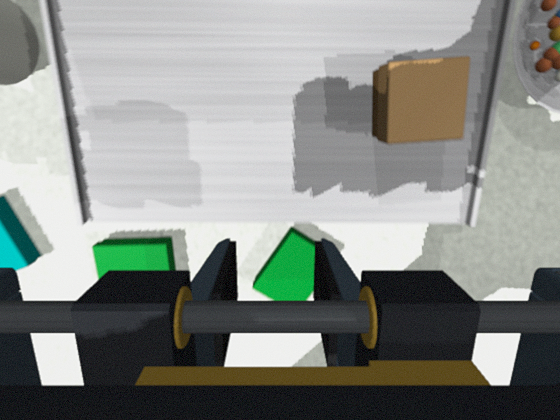

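View pics/top10.png

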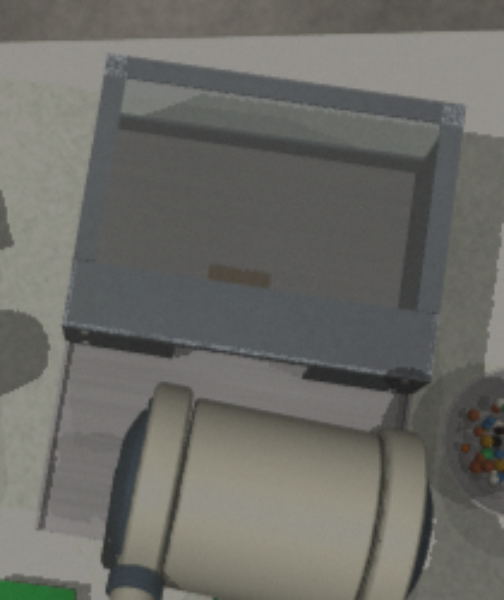

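Call:
apply_moves(
  rows=[
    [0,0,1.2,0,0,0,0.12],
    [0.5,0,2.4,0,0,0,0.12],
    [1.8,-0.3,3.4,0,0,0,0.12],
    [3.2,-0.5,4.2,0,0,0,0.12],
    [4.5,-0.8,4.6,0,0,0,0.12],
  ],
)

```text
clock: 8.6
eef_pos: [0.5697, -0.0627, 0.3416]
ee_rot: [[-0.17, -0.985, -0.015], [-0.985, 0.17, -0.0], [0.003, 0.015, -1.0]]
ft_force: [0.9, 0.3, 0.5]
gripper_width: 0.443
```

Call:
apply_moves(
  rows=[
    [1.2,-0.2,0,0,0,0,0.12],
    [2.4,-0.4,0,0,0,0,0.12],
    [3.4,-0.6,0,0,0,0,0.12],
    [3.4,-0.6,0,0,0,0,0.12],
    [3.4,-0.6,0,0,0,0,0.12],
  ],
)

```text
clock: 9.02
eef_pos: [0.6562, -0.078, 0.3394]
ee_rot: [[-0.17, -0.985, -0.017], [-0.985, 0.17, 0.0], [0.003, 0.017, -1.0]]
ft_force: [-0.2, 0.1, 0.0]
gripper_width: 0.438
```

```bash
python3 w.py w11
```

```text
tcp mouth 0.04144864687117209 0.001963445785569409 0.3393612486560649 F [-0.17038331  0.07850096  0.02953185]
(136, 360, 354, 26) h 0.433 mouth 0.06657500309295653 -0.006161965538024915 ((679.5848999023438, -90.29179382324219), (74.72199249267578, 3.786911725997925), 80.8139419555664)
(359, 286, 19, 63) h 0.423 mouth 0.07173676012420657 -0.021362801231384284 ((682.1115112304688, -106.14506530761719), (1.8233320713043213, 15.514951705932617), 81.21504211425781)
```

View pics/w11.png

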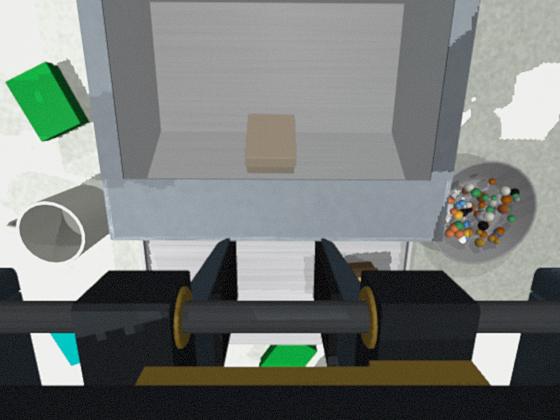

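```bash
cat > tri.py <<'E'
from h import *
M=np.array([.615,-.073]); ex=np.array([.9857,-.1685]); ey=np.array([.1685,.9857])
s=state(); g=get_image("wrist")
T=np.eye(4); T[:3,:3]=s["ee_rot"]; T[:3,3]=s["eef_pos"]; T=T@g["mount"]
for nm,uv in (("nose edge",(271,114)),("rear lid edge",(270,158)),("rear lower",(270,172)),("slide foot",(200,131))):
    for h in (0.0,.017,.05,.08):
        p=ray(g,uv,h,T)[0]; d=p[:2]-M; print(nm,h,(d@ex).round(4),(d@ey).round(4))
# dish, mug by colour/height
C=cloud(g,T)
b=(C[...,2]>.085)&(C[...,2]<.1)
g2=get_image("top"); C2=cloud(g2); cv2.imwrite("pics/t11.png",g2["img"][:,:,::-1])
z=get_image("wrist"); cv2.imwrite("pics/w11z.png",cv2.resize(g["img"][90:250,180:370,::-1],None,fx=3.5,fy=3.5,interpolation=2))
E
python3 tri.py
```

```text
nose edge 0.0 0.1126 0.0057
nose edge 0.017 0.1128 0.0056
nose edge 0.05 0.1134 0.0054
nose edge 0.08 0.1138 0.0051
rear lid edge 0.0 0.0536 0.0074
rear lid edge 0.017 0.0559 0.0072
rear lid edge 0.05 0.0603 0.0069
rear lid edge 0.08 0.0644 0.0065
rear lower 0.0 0.0339 0.0075
rear lower 0.017 0.0368 0.0073
rear lower 0.05 0.0426 0.0069
rear lower 0.08 0.0479 0.0066
slide foot 0.0 0.0904 0.1027
slide foot 0.017 0.0914 0.0993
slide foot 0.05 0.0934 0.0925
slide foot 0.08 0.0952 0.0864
```

View pics/w11z.png

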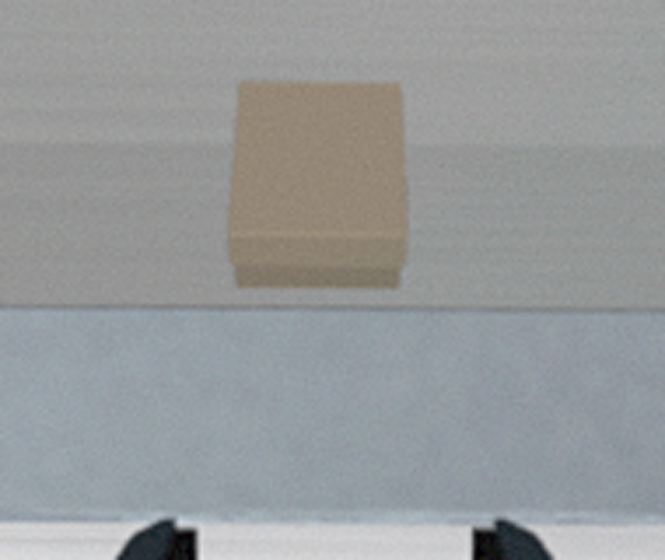

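View pics/t11.png

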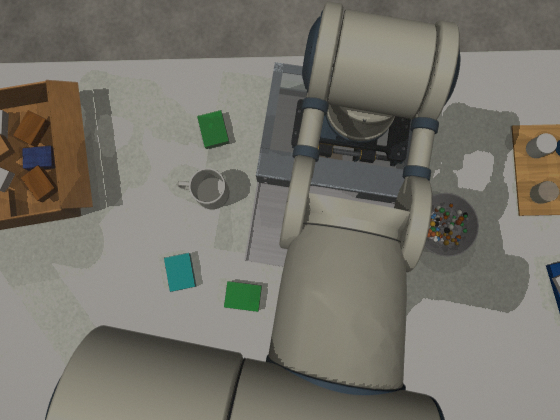

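Call:
apply_moves(
  rows=[
    [-1.4,0.24,0,0,0,0,0.12],
    [-2.8,0.48,0,0,0,0,0.12],
    [-4.2,0.72,0,0,0,0,0.12],
    [-5.6,0.96,0,0,0,0,0.12],
    [-7.0,1.2,0,0,0,0,0.12],
  ],
)

```text
clock: 9.63
eef_pos: [0.4769, -0.0471, 0.3416]
ee_rot: [[-0.17, -0.985, -0.015], [-0.985, 0.17, -0.0], [0.003, 0.014, -1.0]]
ft_force: [1.0, -0.1, 0.7]
gripper_width: 0.442
```

Call:
apply_moves(
  rows=[
    [-1.0,0.17,0,-1.1,-6.5,0,0.12],
    [-2.0,0.34,0,-2.2,-13,0,0.12],
    [-2.5,0.43,0,-3.3,-19.5,0,0.12],
    [-2.5,0.43,0,-4.4,-26,0,0.12],
    [-2.5,0.43,0,-5.5,-32.5,0,0.12],
  ],
)

```text
clock: 10.05
eef_pos: [0.413, -0.036, 0.3429]
ee_rot: [[-0.171, -0.83, 0.531], [-0.985, 0.143, -0.094], [0.002, -0.539, -0.842]]
ft_force: [1.8, 0.7, -0.1]
gripper_width: 0.441
```

Call:
apply_moves(
  rows=[
    [0,0,0,-1.1,-6.5,0,0.12],
    [0,0,0,-2.2,-13,0,0.12],
    [0,0,0,-3.3,-19.5,0,0.12],
    [0,0,0,-3.3,-19.5,0,0.12],
    [0,0,0,-3.3,-19.5,0,0.12],
  ],
)

```text
clock: 10.47
eef_pos: [0.4111, -0.0362, 0.3422]
ee_rot: [[-0.173, -0.599, 0.781], [-0.985, 0.105, -0.138], [0.001, -0.794, -0.608]]
ft_force: [1.1, 0.2, -1.1]
gripper_width: 0.441
```

```bash
python3 w.py w12
```

```text
tcp mouth -0.20723196797507712 0.0019512860927136323 0.342194629766348 F [ 1.08333016  0.20074736 -1.05555813]
(135, 360, 356, 26) h 0.419 mouth -0.26681863916130066 -0.006160230203628551 ((350.9580078125, -34.11307144165039), (76.42568969726562, 7.168023109436035), 80.28263092041016)
(359, 286, 19, 63) h 0.419 mouth -0.2528813263004303 -0.020861605512619025 ((362.2188720703125, -50.95270919799805), (2.4456963539123535, 14.54782772064209), 80.3746109008789)
(173, 286, 19, 63) h 0.419 mouth -0.2529396787465096 0.024433714242649073 ((369.79364013671875, -6.295134544372559), (2.7977206707000732, 14.387890815734863), 76.30094909667969)
(333, 239, 49, 42) h 0.145 mouth -0.08095469089355473 -0.09533191387939455 ((519.1392211914062, -153.32806396484375), (48.26557159423828, 50.20587921142578), 87.4974594116211)
(483, 144, 77, 96) h 0.007 mouth 0.15018116571655277 -0.49511195128784186 ((679.607421875, -586.3390502929688), (220.47021484375, 114.9156723022461), 0.22716155648231506)
```

View pics/w12.png

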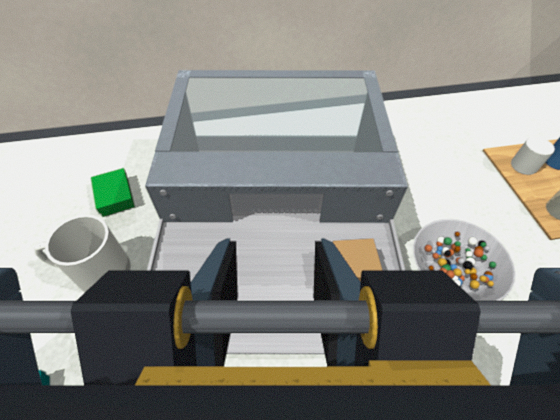

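```bash
python3 - <<'E'
from h import *
M=np.array([.615,-.073]); ex=np.array([.9857,-.1685])
s=state(); g=get_image("wrist")
T=np.eye(4); T[:3,:3]=s["ee_rot"]; T[:3,3]=s["eef_pos"]; T=T@g["mount"]
C=cloud(g,T)
for v in range(188,232,3):
    p=C[v,245:308]; print(v,np.nanmedian((p[:,:2]-M)@ex).round(4),np.nanmedian(p[:,2]).round(4), "wall",np.nanmedian((C[v,180:220,:2]-M)@ex).round(4))
cv2.imwrite("pics/w12z.png",cv2.resize(g["img"][150:250,150:410,::-1],None,fx=3,fy=3,interpolation=2))
E
```

```text
188 -0.0005 0.1714 wall 0.0004
191 -0.0002 0.1655 wall 0.0002
194 0.0095 0.148 wall 0.0003
197 0.0104 0.1408 wall 0.0004
200 0.0111 0.1338 wall 0.0004
203 0.0122 0.126 wall 0.0003
206 0.0132 0.1181 wall 0.0002
209 0.014 0.1103 wall 0.0003
212 0.0165 0.1001 wall 0.0005
215 0.0112 0.1 wall 0.0003
218 0.0059 0.1001 wall 0.0004
221 0.0009 0.1 wall 0.0004
224 -0.0044 0.1002 wall -0.0036
227 -0.0093 0.1 wall -0.0088
230 -0.0143 0.1 wall -0.0138
```

View pics/w12z.png

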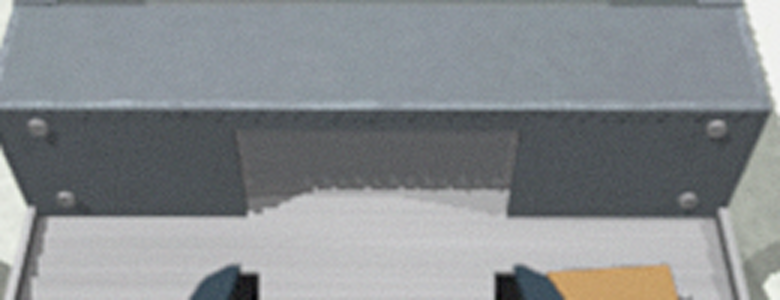

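Call:
apply_moves(
  rows=[
    [0,0,0,0,0,0,0.12],
    [0,0,0,0,0,0,0.12],
    [0,0,0,0,0,0,0.12],
    [0,0,0,0,0,0,0.12],
    [0,0,0,0,0,0,0.12],
  ],
)

```text
clock: 10.98
eef_pos: [0.4119, -0.0358, 0.3425]
ee_rot: [[-0.172, -0.601, 0.781], [-0.985, 0.105, -0.136], [-0.0, -0.792, -0.61]]
ft_force: [-0.0, -0.5, -0.5]
gripper_width: 0.44
```

```bash
cat > flap.py <<'E'
from h import *
M=np.array([.615,-.073]); ex=np.array([.9857,-.1685]);ey=np.array([.1685,.9857])
for i in range(3):
    s=state(); g=get_image("wrist")
    T=np.eye(4); T[:3,:3]=s["ee_rot"]; T[:3,3]=s["eef_pos"]; T=T@g["mount"]
    C=cloud(g,T).reshape(-1,3); x=(C[:,:2]-M)@ex; y=(C[:,:2]-M)@ey; z=C[:,2]
    for nm,k in (("flap",(abs(y)<.05)&(x>.004)&(x<.06)&(z>.108)&(z<.16)),("flapL",(y<.05)&(y>0)&(x>.004)&(x<.06)&(z>.108)&(z<.16)),("flapR",(y>-.05)&(y<0)&(x>.004)&(x<.06)&(z>.108)&(z<.16)),("wallL",(y>.07)&(y<.15)&(abs(x)<.006)&(z>.106)&(z<.172)),("wallR",(y<-.07)&(y>-.15)&(abs(x)<.006)&(z>.106)&(z<.172))):
        A=np.c_[z[k]-.163,y[k],np.ones(k.sum())]; p,r,_,_=np.linalg.lstsq(A,x[k],rcond=None); res=x[k]-A@p
        print(s["clock"],nm,k.sum(),"slope",(-p[0]).round(4),"x at hinge",p[2].round(4),"rms",res.std().round(4))
E
python3 flap.py
```

```text
10.9833 flap 1246 slope 0.1219 x at hinge 0.0076 rms 0.0005
10.9833 flapL 617 slope 0.1216 x at hinge 0.0076 rms 0.0005
10.9833 flapR 629 slope 0.1222 x at hinge 0.0076 rms 0.0005
10.9833 wallL 1951 slope 0.0012 x at hinge -0.0002 rms 0.0006
10.9833 wallR 1929 slope 0.0013 x at hinge -0.0002 rms 0.0006
11.0333 flap 1243 slope 0.1229 x at hinge 0.0076 rms 0.0004
11.0333 flapL 614 slope 0.1234 x at hinge 0.0076 rms 0.0004
11.0333 flapR 629 slope 0.1224 x at hinge 0.0076 rms 0.0005
11.0333 wallL 1940 slope 0.001 x at hinge -0.0001 rms 0.0006
11.0333 wallR 1941 slope 0.0018 x at hinge -0.0 rms 0.0006
11.0833 flap 1229 slope 0.1219 x at hinge 0.0076 rms 0.0005
11.0833 flapL 608 slope 0.1207 x at hinge 0.0076 rms 0.0005
11.0833 flapR 621 slope 0.1231 x at hinge 0.0076 rms 0.0005
11.0833 wallL 1939 slope 0.0009 x at hinge -0.0001 rms 0.0006
11.0833 wallR 1931 slope 0.0021 x at hinge -0.0002 rms 0.0006
```

```bash
python3 - <<'E'
from h import *
M=np.array([.615,-.073]); ex=np.array([.9857,-.1685]);ey=np.array([.1685,.9857])
g=get_image("side"); im0=cv2.imread("pics/side0.png"); z0=np.load("pics/side0.npy")
cv2.imwrite("pics/s13.png",cv2.resize(np.hstack([im0[130:220,230:310],g["img"][130:220,230:310,::-1]]),None,fx=5,fy=5,interpolation=2))
for nm,zz in (("start",z0),("now",g["range_z"])):
    h=dict(g); h["range_z"]=zz; C=cloud(h).reshape(-1,3); x=(C[:,:2]-M)@ex; y=(C[:,:2]-M)@ey; z=C[:,2]
    for ylo,yhi in ((-.055,-.03),(-.03,0),(0,.03)):
        k=(y>ylo)&(y<yhi)&(x>.003)&(x<.04)&(z>.103)&(z<.16)
        if k.sum()>6:
            print(nm,ylo,k.sum(),"x",np.median(x[k]).round(4),"z",np.median(z[k]).round(4), np.c_[x[k],z[k]][::max(1,k.sum()//8)].round(3).tolist())
E
```

```text
start -0.055 11 x 0.0122 z 0.1149 [[0.012, 0.12], [0.012, 0.115], [0.011, 0.124], [0.013, 0.115], [0.012, 0.121], [0.013, 0.111], [0.011, 0.121], [0.013, 0.106], [0.012, 0.113], [0.008, 0.103], [0.013, 0.108]]
start -0.03 15 x 0.0123 z 0.1112 [[0.011, 0.122], [0.013, 0.114], [0.012, 0.121], [0.013, 0.11], [0.014, 0.112], [0.013, 0.118], [0.013, 0.112], [0.012, 0.117], [0.014, 0.105], [0.013, 0.111], [0.011, 0.103], [0.012, 0.111], [0.009, 0.105], [0.007, 0.104], [0.009, 0.104]]
start 0 8 x 0.0118 z 0.1133 [[0.011, 0.123], [0.012, 0.117], [0.012, 0.122], [0.013, 0.11], [0.012, 0.118], [0.014, 0.108], [0.004, 0.104], [0.004, 0.103]]
now -0.055 14 x 0.0113 z 0.114 [[0.011, 0.122], [0.01, 0.121], [0.011, 0.122], [0.012, 0.118], [0.011, 0.124], [0.012, 0.113], [0.013, 0.116], [0.013, 0.107], [0.012, 0.115], [0.012, 0.111], [0.006, 0.103], [0.009, 0.104], [0.006, 0.103], [0.003, 0.103]]
now -0.03 14 x 0.0122 z 0.1131 [[0.012, 0.12], [0.012, 0.115], [0.012, 0.122], [0.013, 0.108], [0.012, 0.117], [0.011, 0.124], [0.013, 0.112], [0.012, 0.106], [0.012, 0.119], [0.013, 0.106], [0.012, 0.114], [0.014, 0.106], [0.014, 0.107], [0.006, 0.103]]
```

View pics/s13.png

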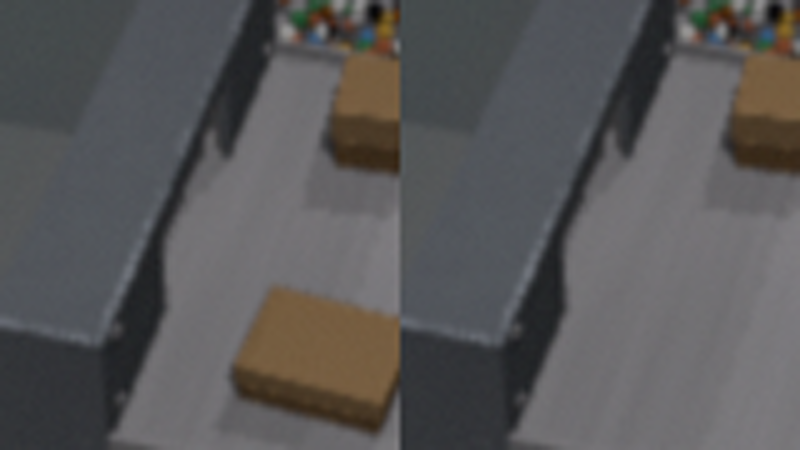

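The flap profile now matches its profile at the start within about 1 mm. The lean of about 0.12 rad is therefore its shut pose, so I'm handing in.

```bash
python3 -c "
from rig import *
print(state()['ft_force'],hand_in())"
```

```text
the job is handed in; nothing more can be done
[-0.1978945   0.06648019  0.28385549] None
```

The jewellery box is inside the deposit box and I have handed the job in. One contact force on the way in could count against it. I slid the box sideways with the back of one finger until it was centred on the mouth. Then I pushed it in under the flap with both fingertips and withdrew.

**Checks that passed**
- **Jewellery box:** it lies at rest at the foot of the slide, with its centre about 80 mm behind the front wall and about 60 mm below the shelf. The distance comes from rays through one wrist view. The depth was not measured separately; it is what the slide's given shape implies, and the rays agree with that to within about 5 mm.
- **Ring box:** measured again at about (-0.081, -0.094) m in the mouth frame, within about 3 mm of where it started.
- **Mug and dish:** they showed at the same pixel positions in the top camera.
- **Robot:** the arm was clear of everything, with about 0 N on the wrist at hand-in.

**Checks that failed or disagreed**
- **Contact force:** at the end of the push the wrist read about 82 N horizontally and 58 N vertically, about 98 N in all, against the 120 N limit. The upper part of the gripper appears to have met the front wall or hood. I backed off on the next move. If that contact was on the gripper's body, it may have passed the 40 N limit for pressing on things; I cannot tell from the readings.
- **Flap angle:** the wrist camera's depth readings show the flap leaning about 0.12 rad inwards, not 0. The side camera shows the same flap profile before and after, to about 1 mm, so I took that lean as its shut pose.

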